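Reload the stove-side seasoning rack in reverse order

TASK

Move the four seasonings (pepper mill, salt shaker, spice crock and oil cruet) from the wooden rack into the steel rack in reverse order, counted from each rack's handle: the one now nearest the wooden rack's handle goes into the steel pocket farthest from the steel rack's handle, and so on, until the one now farthest from the handle stands nearest to it. Each must stand upright in its own pocket, and none may be laid over on the way.

Things in the scene. Friction and masses are not known exactly. Their poses are not given: they have to be found in the camera images.
- mill: Turned dark wood pepper mill, 95 mm tall, foot 44 mm across, straight waist 36 mm across from 32 to 68 mm up, head 42 mm across with a small knob; 140 g or so. Stands in some pocket of the wooden rack at the start, its foot 9 mm above the cart top (on a cork mat). Loose, round. Origin: centre of its underside; z up its axis.
- shaker: Small steel salt shaker, 76 mm tall, straight body 40 mm across up to 58 mm, dark domed cap 42 mm across above; 120 g or so. Stands in some pocket of the wooden rack at the start, its foot 9 mm above the cart top (on a cork mat). Loose, round. Origin: centre of its underside; z up its axis.
- crock: White ceramic spice crock with a cork stopper, 87 mm tall in all, body 46 mm across from 6 to 68 mm up (42 mm at the foot), stopper 28 mm across; 180 g or so. Stands in some pocket of the wooden rack at the start, its foot 9 mm above the cart top (on a cork mat). Loose, round. Origin: centre of its underside; z up its axis.
- cruet: Green glass oil cruet, 95 mm tall, straight body 42 mm across up to 62 mm, narrow neck 20 mm across from 74 mm up, black cap 24 mm across; 170 g or so. Stands in some pocket of the wooden rack at the start, its foot 9 mm above the cart top (on a cork mat). Loose, round. Origin: centre of its underside; z up its axis.
- wood_rack: The full rack: pale wood with a black handle, a cork mat in each pocket. Fixed, any yaw. 268 (x) x 70 mm (y); one row of four square pockets, 62 mm inside, centres at x = +99, +33, -33, -99 mm, y = 0. Ribs and rims 4 mm thick, tops 18 mm and pocket floors 6 mm above the cart top. Origin: centre of its underside. A flat loop handle, 50 mm wide, reaches to x = +161 mm (that end only).
- steel_rack: The empty rack: bare steel with a black handle, without mats. Fixed, any yaw. 268 (x) x 70 mm (y); one row of four square pockets, 62 mm inside, centres at x = +99, +33, -33, -99 mm, y = 0. Ribs and rims 4 mm thick, tops 18 mm and pocket floors 6 mm above the cart top. Origin: centre of its underside. A flat loop handle, 50 mm wide, reaches to x = +161 mm (that end only).
- mat_mill: Thin cork mat, 60 x 60 x 3 mm, fixed in the wooden rack's pocket in which the pepper mill starts; it stays there and marks that starting place (the four mats look alike). Origin: centre of its underside, on the pocket floor.
- mat_shaker: Thin cork mat, 60 x 60 x 3 mm, fixed in the wooden rack's pocket in which the salt shaker starts; it stays there and marks that starting place (the four mats look alike). Origin: centre of its underside, on the pocket floor.
- mat_crock: Thin cork mat, 60 x 60 x 3 mm, fixed in the wooden rack's pocket in which the spice crock starts; it stays there and marks that starting place (the four mats look alike). Origin: centre of its underside, on the pocket floor.
- mat_cruet: Thin cork mat, 60 x 60 x 3 mm, fixed in the wooden rack's pocket in which the oil cruet starts; it stays there and marks that starting place (the four mats look alike). Origin: centre of its underside, on the pocket floor.
Things that resemble listed ones, but are neither listed nor needed, are in the scene too. What is shaped like the shaker but blue or turquoise is not meant.

How it is judged:
By the outcome, as a careful person would: the job done as asked, in the order asked, and still so for the second after the job is handed in, with the robot touching nothing.
It also fails if it takes over 112 s, if anything falls off the work surface, if the arm or the gripper's body presses on something with over 40 N, if the wrist force passes 120 N, or if a joint passes its speed limit or range.

ROBOT

A 7-joint arm with a two-finger parallel gripper is mounted at the origin on the work surface. World frame = base frame: x ahead of the robot, y to its left, z up, the work surface at z = 0. Lengths are in m, angles in rad, forces in N, time in s.
With the tool pointing down it reaches from about 0.4 to 0.85 m from the base axis. Payload 4.5 kg.
Tool frame: the origin (TCP) lies midway between the tips of the shut fingers; the grasp point (between the pads) lies 19 mm behind it; z points along the fingers, x is the direction in which the jaws open and shut, and the axes are right-handed (so a half turn about z gives the same grasp; the last joint's range is limited). The gripper opens to 88 mm and grips with 3 to 60 N. Pads are 18 mm wide; open, the fingers measure 123 mm over their backs; the gripper's body (75 mm by 187 mm) begins 45 mm behind the grasp point.
Start: joints at [1.172, 0.689, -0.195, 1.565, 0.157, 0.902, -0.215], TCP at [0.262, -0.567, 0.239] pointing down, gripper open.
Joint ranges: [-3.01, 3.01], [-0.46, 2.08], [-1.47, 1.51], [0.13, 2.56], [-1, 4.14], [0.04, 2.09], [-2.66, 2.66]. Speed limits (rad/s): [2.57, 2.57, 3.14, 3.14, 3.14, 3.14, 3.14].

INTERFACE

Orientations are given as a unit quaternion [x, y, z, w].
In Python, from plant import r gives the robot as it stands. The module is installed in compiled form; this text tells all that it offers.
- The arm moves only by the tool play_rows, never from a script. Its argument "increments" is a list of rows, each a list of 7 numbers: the opening, from 0 (shut) to 1 (fully open), then the shift along the tool's x, y, z in mm, then the turn, a rotation vector about the tool's x, y, z in rad. In form: [[hand, dx, dy, dz, wx, wy, wz], ...]. A call has exactly 8 rows; each row shifts and turns the pose as measured when the row begins, along the tool's axes as they then stand; what a row does not reach is not made up. A row lasts 1/8 s, in which the tool goes at most 62.5 mm and 10.7 degrees, less where a joint would pass 70% of its speed; a pose out of reach is approached as far as the arm can. A call is refused whole if a number of a shift passes 62.5 or a number of a turn 0.188, either way. A call with a gripper value outside its range is refused whole. The fingers move at their own pace and stop on an object; "grip_force" is the grip in N (left out, the last holds). Time passes only in rows, so rows that do not move let the fingers close, or fill a call up. It gives the time, the measured TCP pose, the force and the opening at its end, in the units of the state.
- r.get_state(): the state, without advancing time (a new reading comes with each control period).
- r.snapshot(name): name is "scene" or "top"; returns the picture (420x560x3 uint8, red, green, blue); there is no depth.
- r.get_calibration(name): a dict with "fx", "fy", "cx", "cy" (pixels), "R" (3x3) and "t" (3): a world point X has camera coordinates R X + t. Camera axes: x right, y down, z forward; pixel columns grow to the right and rows downward; lengths in m; the calibration is good to about 2 mm. A picture is of the moment at which its call begins. get_calibration takes no time and is no camera call.
- r.finish_job(): hands the job in, once; it reports no verdict.
The state is a dict: "clock": time; "q": joint angles; "qd": joint speeds; "joint_torque": joint torques, N m; "tool_pos": TCP position; "eef_rot": TCP orientation; "contact_force": force on the tool from outside, world axes, zero at the start; "moment": the same for the moment, N m; "opening": opening from 0.0 (shut) to 1.0 (fully open).
Only numpy, scipy, OpenCV 4.12 (cv2) and the standard library are available. Lean on these libraries where they do the work, as an engineer would, in place of code of your own. Each camera call takes 0.05 s, during which the arm holds its last target.

## Working session

There is one attempt and no reset: what is moved stays moved. The work goes in short steps, Python scripts to look and compute and a tool call to move; the robot and the scene stay as the last step left them, time stands still between calls to the robot, and variables do not carry over. Pictures are saved under pics/ and viewed, and the job is handed in when it is done.

Besides the shell and the picture viewer there is one more tool, called after "Emit:" as name(argument=value, ...) on one line, values as JSON. play_rows: Moves the arm, as the interface text tells. Its arguments: {"type":"object","properties":{"increments":{"type":"array"},"grip_force":{"type":"number"}},"required":["increments"]}

```bash
mkdir -p pics; ls
python3 - <<'E'
from plant import r
import cv2,json
s=r.get_state();print({k:s[k] for k in ('clock','tool_pos','eef_rot','opening','contact_force')})
for n in ('scene','top'):
    cv2.imwrite(f'pics/{n}0.png',r.snapshot(n)[:,:,::-1]); c=r.get_calibration(n);print(n,c)
E
```

```text
pics
{'clock': 0.0, 'tool_pos': array([ 0.26181622, -0.56682096,  0.23792117]), 'eef_rot': array([ 8.42451368e-01, -5.38771625e-01, -7.94759160e-04, -4.44177045e-04]), 'opening': 0.9992175970076786, 'contact_force': array([0.27676983, 0.75333422, 0.02328999])}
scene {'fx': 513.4962646038573, 'fy': 513.4962646038573, 'cx': 277.5859980073264, 'cy': 207.95084857978787, 'R': array([[ 0.79294084,  0.60928254,  0.00442837],
       [ 0.44282739, -0.57128791, -0.69103836],
       [-0.41850773,  0.54991355, -0.72280452]]), 't': array([-0.43076994, -0.22341281,  1.32513948])}
top {'fx': 429.13171981036504, 'fy': 429.13171981036504, 'cx': 286.373523292678, 'cy': 210.91712180353113, 'R': array([[-0.0084842 , -0.99996004,  0.00281894],
       [-0.99688217,  0.00823687, -0.07847348],
       [ 0.07844713, -0.00347593, -0.99691222]]), 't': array([-0.00137883,  0.55146855,  0.89568501])}
```

View pics/scene0.png

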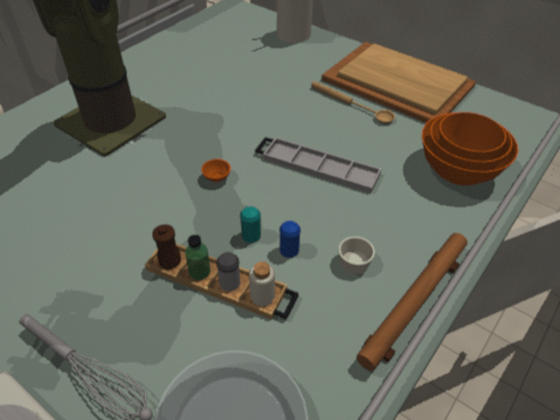

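View pics/top0.png

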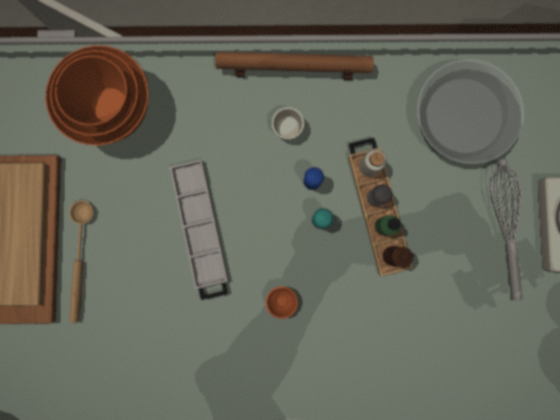

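Run:
```python
import cv2
a=cv2.imread('pics/top0.png')
def crop(im,x0,x1,y0,y1,f):
    c=cv2.resize(im[y0:y1,x0:x1],None,fx=f,fy=f,interpolation=cv2.INTER_CUBIC)
    c=cv2.convertScaleAbs(c,alpha=1.6,beta=10)
    for x in range(x0,x1,10): cv2.putText(c,str(x),((x-x0)*f,8),0,.3,(255,255,255)); cv2.line(c,((x-x0)*f,10),((x-x0)*f,16),(255,255,255))
    for y in range(y0,y1,10): cv2.putText(c,str(y),(0,(y-y0)*f),0,.3,(255,255,255)); cv2.line(c,(18,(y-y0)*f),(26,(y-y0)*f),(255,255,255))
    return c
cv2.imwrite('pics/w.png',crop(a,330,430,130,280,4))
cv2.imwrite('pics/s.png',crop(a,150,250,150,300,4))
```

```text
(no output)
```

View pics/w.png

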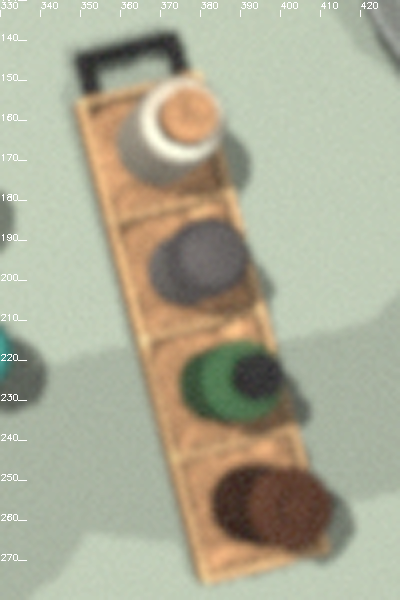

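View pics/s.png

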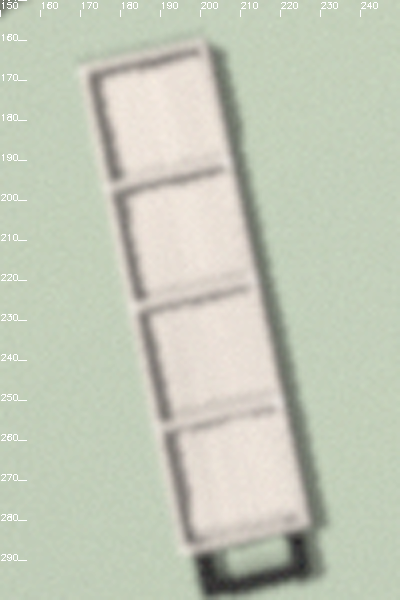

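```bash
cat > h.py <<'E'
import numpy as np
from plant import r
def ray(n,px,z):
    c=r.get_calibration(n);R=c['R'];C=-R.T@c['t']
    d=R.T@np.array([(px[0]-c['cx'])/c['fx'],(px[1]-c['cy'])/c['fy'],1])
    return C+d*(z-C[2])/d[2]
def proj(n,X):
    c=r.get_calibration(n);p=c['R']@np.asarray(X)+c['t'];return np.array([c['fx']*p[0]/p[2]+c['cx'],c['fy']*p[1]/p[2]+c['cy']])
E
python3 - <<'E'
from h import *
import cv2
sc=cv2.imread('pics/scene0.png');f=3;big=cv2.resize(sc,None,fx=1,fy=1)
def fit(cs,loc,name):
    P=np.array([ray('top',c,.018)[:2] for c in cs]);L=np.array(loc)
    m=P.mean(0);l=L.mean(0);A=(L-l).T@(P-m);th=np.arctan2(A[0,1]-A[1,0],A[0,0]+A[1,1])
    R=np.array([[np.cos(th),-np.sin(th)],[np.sin(th),np.cos(th)]]);o=m-R@l
    print(name,o.round(4),np.degrees(th).round(2),'resid',((P-(L@R.T+o))*1e3).round(1).tolist())
    pk=[(R@[x,0]+o) for x in(.099,.033,-.033,-.099)]
    for x in pk:print(x.round(4))
    for q in loc:
        u=proj('scene',[*(R@q+o),.018]);cv2.circle(big,tuple(int(v) for v in u.round()),1,(0,0,255),-1)
    for q in pk: 
        u=proj('scene',[*q,.009]);cv2.circle(big,tuple(int(v) for v in u.round()),1,(255,0,255),-1)
fit([(169.75,166.5),(202,160),(196,288),(227,281)],[(-.134,-.035),(-.134,.035),(.134,-.035),(.134,.035)],'steel')
fit([(350,155.5),(380.75,147.5),(380.5,275.5),(412,268)],[(.134,.035),(.134,-.035),(-.134,.035),(-.134,-.035)],'wood')
for n,px,z in (('crock',(377.5,158.75),.096),('shaker',(382.5,194.5),.08),('cruet',(394.5,223.25),.104),('mill',(402.5,257),.095)):
    X=ray('top',px,z);print(n,X.round(4));u=proj('scene',X);cv2.circle(big,tuple(int(v) for v in u.round()),1,(0,255,255),-1)
c=big[120:330,130:400];cv2.imwrite('pics/ov.png',cv2.resize(c,None,fx=2.8,fy=2.8,interpolation=cv2.INTER_CUBIC))
E
```

```text
steel [0.5269 0.1822] -167.74 resid [[-0.3, 0.5], [-1.5, -0.7], [1.2, -1.4], [0.5, 1.5]]
[0.4302 0.1611]
[0.4947 0.1751]
[0.5591 0.1892]
[0.6236 0.2032]
wood [ 0.55   -0.2085] 12.98 resid [[-1.5, -0.8], [-0.1, 0.2], [1.1, -0.1], [0.6, 0.7]]
[ 0.6464 -0.1862]
[ 0.5821 -0.2011]
[ 0.5178 -0.2159]
[ 0.4535 -0.2307]
crock [ 0.6479 -0.1874  0.096 ]
shaker [ 0.5783 -0.1992  0.08  ]
cruet [ 0.5192 -0.2155  0.104 ]
mill [ 0.4536 -0.2316  0.095 ]
```

View pics/ov.png

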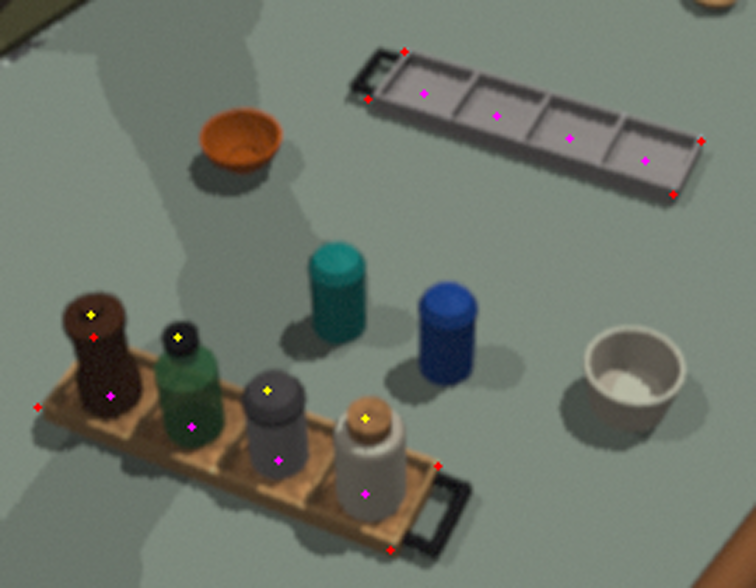

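```bash
cat >> h.py <<'E'
from scipy.spatial.transform import Rotation as Ro
def plan(tgt,n=8,yaw=-77.3,hand=1,step=55):
    s=r.get_state();p=s['tool_pos'].copy();R=Ro.from_quat(s['eef_rot'])
    Z=np.radians(yaw);G=Ro.from_matrix(np.c_[[np.cos(Z),np.sin(Z),0],[np.sin(Z),-np.cos(Z),0],[0,0,-1]])
    x=R.as_matrix()[:,0];print('t',round(s['clock'],2),'p',p.round(4),'yaw',np.degrees(np.arctan2(x[1],x[0])).round(2),'open',round(s['opening'],3),'F',s['contact_force'].round(1))
    d=np.array(tgt)-p;print('remaining mm',(d*1e3).round(1),'rv',(R.inv()*G).as_rotvec().round(3))
    k=max(1,int(np.ceil(np.linalg.norm(d)*1e3/step)))
    for i in range(min(k,40)):
        rv=(R.inv()*G).as_rotvec();a=np.linalg.norm(rv);rv=rv*min(1,.17/max(a,1e-9))
        print([hand]+(R.inv().apply(d/k)*1e3).round(1).tolist()+rv.round(3).tolist());R=R*Ro.from_rotvec(rv)
E
python3 -c "
from h import *
plan([.647,-.187,.2])"
```

```text
t 0.1 p [ 0.2619 -0.5669  0.238 ] yaw -65.2 open 1.0 F [-0.2  0.1  0.5]
remaining mm [385.1 379.9 -38. ] rv [0.    0.002 0.211]
[1, -18.3, -50.9, 3.8, 0.0, 0.001, 0.17]
[1, -26.7, -47.1, 3.8, 0.0, 0.0, 0.041]
[1, -28.6, -45.9, 3.8, -0.0, 0.0, 0.0]
[1, -28.6, -45.9, 3.8, 0.0, -0.0, 0.0]
[1, -28.6, -45.9, 3.8, -0.0, 0.0, 0.0]
[1, -28.6, -45.9, 3.8, 0.0, -0.0, 0.0]
[1, -28.6, -45.9, 3.8, -0.0, 0.0, 0.0]
[1, -28.6, -45.9, 3.8, 0.0, -0.0, 0.0]
[1, -28.6, -45.9, 3.8, -0.0, 0.0, 0.0]
[1, -28.6, -45.9, 3.8, 0.0, -0.0, 0.0]
```

Emit:
play_rows(increments=[[1,-18,-51,4,0,0,0.17],[1,-27,-47,4,0,0,0.04],[1,-29,-46,4,0,0,0],[1,-29,-46,4,0,0,0],[1,-29,-46,4,0,0,0],[1,-29,-46,4,0,0,0],[1,-29,-46,4,0,0,0],[1,-29,-46,4,0,0,0]], grip_force=20)

```text
clock: 1.1
tool_pos: [0.5755, -0.2598, 0.2007]
eef_rot: [0.775, -0.632, -0.003, 0.002]
contact_force: [0.4, -1.1, -0.2]
opening: 0.999
```

```bash
python3 -c "
from h import *
plan([.647,-.187,.16])"
```

```text
t 1.1 p [ 0.5755 -0.2598  0.2007] yaw -78.41 open 0.999 F [ 0.4 -1.1 -0.2]
remaining mm [ 71.5  72.8 -40.7] rv [ 0.007  0.002 -0.019]
[1, -28.4, -42.5, 20.1, 0.007, 0.002, -0.019]
[1, -27.6, -42.9, 20.4, -0.0, 0.0, 0.0]
```

Emit:
play_rows(increments=[[1,-28,-42,20,0.007,0.002,-0.019],[1,-28,-43,20,0,0,0],[1,0,0,0,0,0,0],[1,0,0,0,0,0,0],[1,0,0,0,0,0,0],[1,0,0,0,0,0,0],[1,0,0,0,0,0,0],[1,0,0,0,0,0,0]])

```text
clock: 2.1
tool_pos: [0.6491, -0.1825, 0.1583]
eef_rot: [0.782, -0.623, -0.001, -0.0]
contact_force: [-0.0, -0.2, 0.7]
opening: 0.998
```

```bash
python3 -c "
from h import *
plan([.647,-.187,.042],step=30)
import cv2
a=cv2.cvtColor(r.snapshot('scene'),4);cv2.imwrite('pics/a.png',a)
"
```

```text
t 2.1 p [ 0.6491 -0.1825  0.1583] yaw -77.13 open 0.998 F [-0.  -0.2  0.7]
remaining mm [  -2.1   -4.5 -116.3] rv [0.001 0.002 0.003]
[1, 1.0, 0.7, 29.1, 0.001, 0.002, 0.003]
[1, 1.0, 0.8, 29.1, -0.0, 0.0, 0.0]
[1, 1.0, 0.8, 29.1, 0.0, 0.0, 0.0]
[1, 1.0, 0.8, 29.1, 0.0, 0.0, 0.0]
```

View pics/a.png

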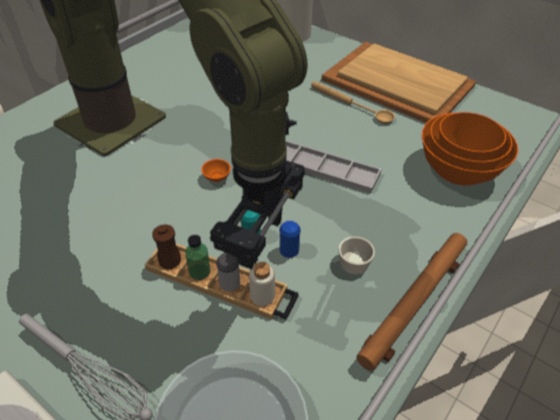

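```bash
python3 -c "
from h import *
for z in (.1583,.22,.096): print(proj('scene',[.649,-.1825,z]))
import cv2
c=cv2.imread('pics/a.png')[150:330,140:340];cv2.imwrite('pics/a2.png',cv2.resize(c,None,fx=3,fy=3))
"
```

```text
[261.27385226 243.98033153]
[260.53448408 218.43462618]
[261.94469883 267.15856587]
```

View pics/a2.png

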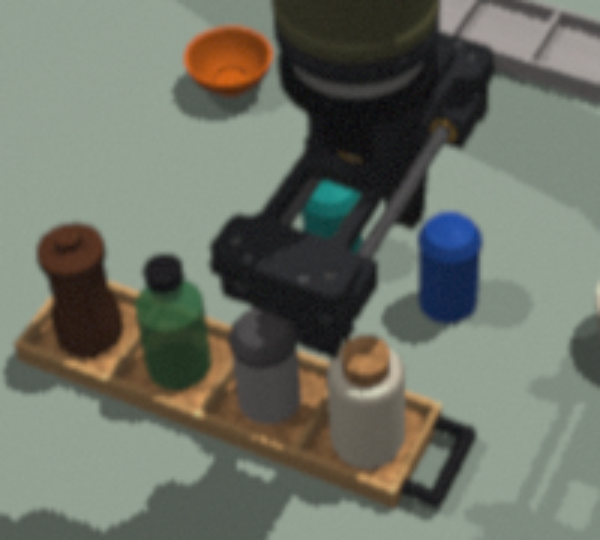

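Emit:
play_rows(increments=[[1,4,3,20,0,0.002,0.003],[1,0,0,20,0,0,0],[1,0,0,20,0,0,0],[1,0,0,16,0,0,0],[1,0,0,14,0,0,0],[1,0,0,12,0,0,0],[1,0,0,10,0,0,0],[1,0,0,4,0,0,0]])

```text
clock: 3.15
tool_pos: [0.6487, -0.1878, 0.0383]
eef_rot: [0.781, -0.625, 0.002, -0.0]
contact_force: [-1.3, 0.4, 0.1]
opening: 0.997
```

```bash
python3 -c "
from h import *
plan([.647,-.187,.042],step=30)
"
```

```text
t 3.15 p [ 0.6487 -0.1878  0.0383] yaw -77.32 open 0.997 F [-1.3  0.4  0.1]
remaining mm [-1.7  0.8  3.7] rv [-0.003 -0.002 -0.   ]
[1, -1.2, 1.5, -3.7, -0.003, -0.002, -0.0]
```

Emit:
play_rows(increments=[[1,-1,1,-4,0,0,0],[0.7,0,0,0,0,0,0],[0.55,0,0,0,0,0,0],[0.4,0,0,0,0,0,0],[0.3,0,0,0,0,0,0],[0.3,0,0,0,0,0,0],[0.3,0,0,0,0,0,0],[0.3,0,0,0,0,0,0]], grip_force=25)

```text
clock: 4.15
tool_pos: [0.6486, -0.1869, 0.0442]
eef_rot: [0.781, -0.625, 0.003, -0.001]
contact_force: [-0.1, 0.3, -0.1]
opening: 0.518
```

```bash
python3 -c "
from h import *
plan([.647,-.187,.042],step=30)
"
```

```text
t 4.15 p [ 0.6486 -0.1869  0.0442] yaw -77.31 open 0.518 F [-0.1  0.3 -0.1]
remaining mm [-1.6 -0.1 -2.2] rv [-0.005 -0.003 -0.   ]
[1, -0.2, 1.6, 2.2, -0.005, -0.003, -0.0]
```

Emit:
play_rows(increments=[[0.3,0,0,-8,0,0,0],[0.3,0,0,-15,0,0,0],[0.3,0,0,-20,0,0,0],[0.3,0,0,-25,0,0,0],[0.3,0,0,-25,0,0,0],[0.3,0,0,-18,0,0,0],[0.3,0,0,-8,0,0,0],[0.3,0,0,0,-0.005,-0.003,0]])

```text
clock: 5.15
tool_pos: [0.648, -0.1875, 0.1731]
eef_rot: [0.781, -0.625, 0.001, -0.0]
contact_force: [-0.1, -0.2, -2.3]
opening: 0.517
```

```bash
python3 -c "
from h import *
plan([.6236,.2032,.16],hand=.3,step=40)
"
```

```text
t 5.15 p [ 0.648  -0.1875  0.1731] yaw -77.34 open 0.517 F [-0.1 -0.2 -2.3]
remaining mm [-24.4 390.7 -13.1] rv [-0.002 -0.002 -0.001]
[0.3, -38.7, -6.2, 1.3, -0.002, -0.002, -0.001]
[0.3, -38.6, -6.2, 1.3, 0.0, 0.0, -0.0]
[0.3, -38.6, -6.2, 1.3, 0.0, 0.0, -0.0]
[0.3, -38.6, -6.2, 1.3, 0.0, 0.0, -0.0]
[0.3, -38.6, -6.2, 1.3, 0.0, 0.0, -0.0]
[0.3, -38.6, -6.2, 1.3, 0.0, 0.0, -0.0]
[0.3, -38.6, -6.2, 1.3, 0.0, 0.0, -0.0]
[0.3, -38.6, -6.2, 1.3, 0.0, 0.0, -0.0]
[0.3, -38.6, -6.2, 1.3, 0.0, 0.0, -0.0]
[0.3, -38.6, -6.2, 1.3, 0.0, 0.0, -0.0]
```

Emit:
play_rows(increments=[[0.3,-20,-3,1,-0.002,-0.002,0],[0.3,-35,-6,1,0,0,0],[0.3,-48,-8,1,0,0,0],[0.3,-52,-8,1,0,0,0],[0.3,-52,-8,1,0,0,0],[0.3,-52,-8,1,0,0,0],[0.3,-48,-8,1,0,0,0],[0.3,-35,-6,1,0,0,0]])

```text
clock: 6.15
tool_pos: [0.6175, 0.1776, 0.1562]
eef_rot: [0.781, -0.624, -0.008, 0.004]
contact_force: [0.4, -0.0, -1.4]
opening: 0.512
```

```bash
python3 -c "
from h import *
plan([.6236,.2032,.12],hand=.3,step=20)
"
```

```text
t 6.15 p [0.6175 0.1776 0.1562] yaw -77.24 open 0.512 F [ 0.4 -0.  -1.4]
remaining mm [  6.1  25.6 -36.2] rv [0.016 0.009 0.001]
[0.3, -7.8, -4.1, 12.1, 0.016, 0.009, 0.001]
[0.3, -7.9, -3.9, 12.1, -0.0, 0.0, 0.0]
[0.3, -7.9, -3.9, 12.1, 0.0, -0.0, 0.0]
```

Emit:
play_rows(increments=[[0.3,-12,-6,2,0.008,0.005,0],[0.3,-8,-4,6,0,0,0],[0.3,-3,-2,10,0,0,0],[0.3,0,0,10,0,0,0],[0.3,0,0,8,0,0,0],[0.3,0,0,0,0,0,0],[0.3,0,0,0,0,0,0],[0.3,0,0,0,0,0,0]])

```text
clock: 7.15
tool_pos: [0.6218, 0.2016, 0.1148]
eef_rot: [0.781, -0.625, -0.005, 0.005]
contact_force: [-0.9, 0.5, -2.6]
opening: 0.512
```

```bash
python3 -c "
from h import *
plan([.6236,.2032,.042],hand=.3,step=20)
import cv2
c=r.snapshot('scene')[80:260,230:430,::-1];cv2.imwrite('pics/b.png',cv2.resize(c,None,fx=3,fy=3))
"
```

```text
t 7.15 p [0.6218 0.2016 0.1148] yaw -77.31 open 0.512 F [-0.9  0.5 -2.6]
remaining mm [  1.8   1.6 -72.8] rv [ 0.014  0.001 -0.   ]
[0.3, -0.3, -0.8, 18.2, 0.014, 0.001, -0.0]
[0.3, -0.3, -0.5, 18.2, 0.0, 0.0, -0.0]
[0.3, -0.3, -0.5, 18.2, 0.0, -0.0, -0.0]
[0.3, -0.3, -0.5, 18.2, 0.0, -0.0, -0.0]
```

View pics/b.png

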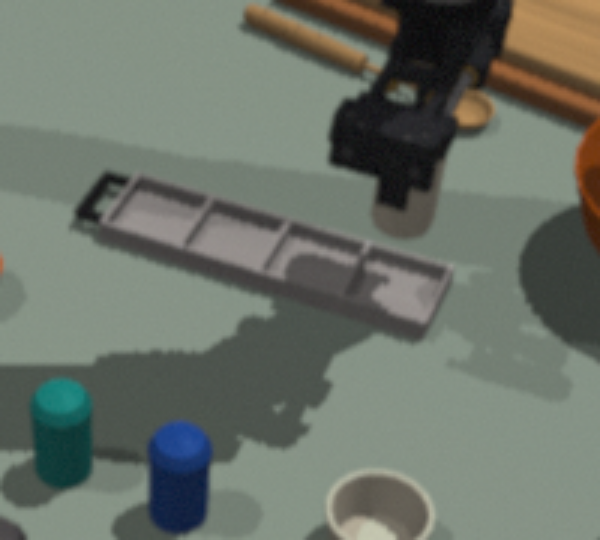

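Emit:
play_rows(increments=[[0.3,-1,-1,14,0.007,0.001,0],[0.3,-1,-1,14,0.007,0,0],[0.3,0,0,14,0,0,0],[0.3,0,0,10,0,0,0],[0.3,0,0,7,0,0,0],[0.3,0,0,4,0,0,0],[0.3,0,0,0,0,0,0],[0.3,0,0,0,0,0,0]])

```text
clock: 8.2
tool_pos: [0.6231, 0.2045, 0.0471]
eef_rot: [0.781, -0.624, 0.0, -0.0]
contact_force: [-0.4, -0.0, -2.5]
opening: 0.515
```

```bash
python3 -c "
from h import *
plan([.6236,.2032,.0415],hand=.3,step=20)
"
```

```text
t 8.2 p [0.6231 0.2045 0.0471] yaw -77.28 open 0.515 F [-0.4 -0.  -2.5]
remaining mm [ 0.5 -1.3 -5.6] rv [-0.001  0.     0.   ]
[0.3, 1.4, -0.2, 5.6, -0.001, 0.0, 0.0]
```

Emit:
play_rows(increments=[[0.3,1,0,3,0,0,0],[0.3,0,0,2,0,0,0],[0.3,0,0,0.5,0,0,0],[0.3,0,0,0,0,0,0],[0.56,0,0,0,0,0,0],[0.65,0,0,0,0,0,0],[0.8,0,0,0,0,0,0],[1,0,0,0,0,0,0]])

```text
clock: 9.2
tool_pos: [0.6249, 0.204, 0.0431]
eef_rot: [0.781, -0.624, 0.001, -0.002]
contact_force: [0.1, 0.2, -0.6]
opening: 0.847
```

Emit:
play_rows(increments=[[1,0,0,-5,0,0,0],[1,0,0,-12,0,0,0],[1,0,0,-20,0,0,0],[1,0,0,-25,0,0,0],[1,0,0,-25,0,0,0],[1,0,0,-20,0,0,0],[1,0,0,-6,0,0,0],[1,0,0,0,0,0,0]])

```text
clock: 10.2
tool_pos: [0.6259, 0.2042, 0.1677]
eef_rot: [0.781, -0.625, 0.003, -0.005]
contact_force: [1.2, 0.8, -0.7]
opening: 1.0
```

```bash
python3 -c "
from h import *
plan([.580,-.200,.15],hand=1,step=50)
import cv2
c=r.snapshot('scene')[80:260,230:430,::-1];cv2.imwrite('pics/b1.png',cv2.resize(c,None,fx=3,fy=3))
"
```

```text
t 10.2 p [0.6259 0.2042 0.1677] yaw -77.3 open 1.0 F [ 1.2  0.8 -0.7]
remaining mm [ -45.9 -404.2  -17.7] rv [-0.012  0.001 -0.   ]
[1, 42.7, 14.9, 1.7, -0.012, 0.001, -0.0]
[1, 42.7, 14.8, 2.0, -0.0, -0.0, -0.0]
[1, 42.7, 14.8, 2.0, -0.0, -0.0, -0.0]
[1, 42.7, 14.8, 2.0, -0.0, -0.0, -0.0]
[1, 42.7, 14.8, 2.0, 0.0, 0.0, -0.0]
[1, 42.7, 14.8, 2.0, 0.0, 0.0, -0.0]
[1, 42.7, 14.8, 2.0, 0.0, 0.0, -0.0]
[1, 42.7, 14.8, 2.0, 0.0, 0.0, -0.0]
[1, 42.7, 14.8, 2.0, 0.0, 0.0, -0.0]
```

View pics/b1.png

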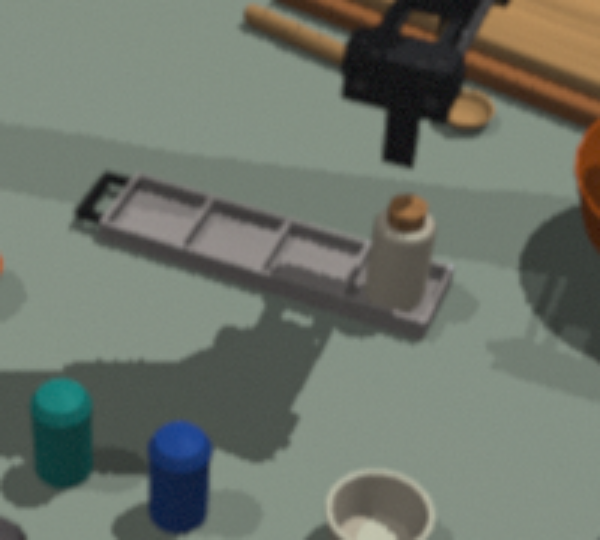

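Emit:
play_rows(increments=[[1,32,11,2,-0.012,0,0],[1,50,18,2,0,0,0],[1,56,20,2,0,0,0],[1,56,20,2,0,0,0],[1,56,20,2,0,0,0],[1,56,20,2,0,0,0],[1,46,16,2,0,0,0],[1,20,7,2,0,0,0]])

```text
clock: 11.25
tool_pos: [0.575, -0.1957, 0.1417]
eef_rot: [0.783, -0.622, -0.006, 0.002]
contact_force: [0.2, 0.7, 0.1]
opening: 1.001
```

```bash
python3 -c "
from h import *
plan([.580,-.200,.15],hand=1,step=50)
"
```

```text
t 11.25 p [ 0.575  -0.1957  0.1417] yaw -76.9 open 1.001 F [0.2 0.7 0.1]
remaining mm [ 5.  -4.3  8.3] rv [0.012 0.007 0.007]
[1, 5.3, -3.8, -8.3, 0.012, 0.007, 0.007]
```

Emit:
play_rows(increments=[[1,5,-4,4,0.012,0.007,0.007],[1,0,0,16,0,0,0],[1,0,0,20,0,0,0],[1,0,0,20,0,0,0],[1,0,0,18,0,0,0],[1,0,0,13,0,0,0],[1,0,0,8,0,0,0],[1,0,0,2,0,0,0]])

```text
clock: 12.25
tool_pos: [0.5797, -0.1906, 0.0308]
eef_rot: [0.783, -0.622, -0.003, -0.001]
contact_force: [-0.8, 0.2, 1.0]
opening: 0.996
```

```bash
python3 -c "
from h import *
plan([.580,-.200,.036],hand=1,step=50)
"
```

```text
t 12.25 p [ 0.5797 -0.1906  0.0308] yaw -76.86 open 0.996 F [-0.8  0.2  1. ]
remaining mm [ 0.3 -9.4  5.2] rv [0.002 0.007 0.008]
[1, 9.2, 1.9, -5.3, 0.002, 0.007, 0.008]
```

Emit:
play_rows(increments=[[1,6,1,-4,0.002,0.007,0.008],[1,3,1,-1,0,0,0],[1,0,0,0,0,0,0],[0.7,0,0,0,0,0,0],[0.5,0,0,0,0,0,0],[0.3,0,0,0,0,0,0],[0.3,0,0,0,0,0,0],[0.3,0,0,0,0,0,0]])

```text
clock: 13.25
tool_pos: [0.5809, -0.201, 0.038]
eef_rot: [0.78, -0.625, 0.002, -0.0]
contact_force: [-0.6, 1.1, 1.3]
opening: 0.455
```

```bash
python3 -c "
from h import *
plan([.580,-.200,.036],hand=1,step=50)
"
```

```text
t 13.25 p [ 0.5809 -0.201   0.038 ] yaw -77.39 open 0.455 F [-0.6  1.1  1.3]
remaining mm [-0.9  1.  -2. ] rv [-0.003 -0.002 -0.002]
[1, -1.2, 0.7, 2.0, -0.003, -0.002, -0.002]
```

Emit:
play_rows(increments=[[0.3,0,0,-8,0,0,0],[0.3,0,0,-15,0,0,0],[0.3,0,0,-20,0,0,0],[0.3,0,0,-25,0,0,0],[0.3,0,0,-25,0,0,0],[0.3,0,0,-18,0,0,0],[0.3,0,0,-6,0,0,0],[0.3,0,0,0,0,0,0]])

```text
clock: 14.25
tool_pos: [0.5804, -0.2017, 0.1639]
eef_rot: [0.78, -0.625, 0.003, -0.0]
contact_force: [-0.1, -0.3, -1.6]
opening: 0.447
```

Emit:
play_rows(increments=[[0.3,-20,-3,1,0,0,0],[0.3,-35,-5,1,0,0,0],[0.3,-48,-7,0,0,0,0],[0.3,-52,-7,0,0,0,0],[0.3,-52,-7,0,0,0,0],[0.3,-52,-7,0,0,0,0],[0.3,-48,-7,0,0,0,0],[0.3,-35,-5,0,0,0,0]])

```text
clock: 15.25
tool_pos: [0.5441, 0.1613, 0.1541]
eef_rot: [0.781, -0.625, -0.003, 0.002]
contact_force: [0.6, 0.5, -1.5]
opening: 0.448
```

```bash
python3 -c "
from h import *
plan([.5591,.1892,.11],hand=.3,step=20)
"
```

```text
t 15.25 p [0.5441 0.1613 0.1541] yaw -77.31 open 0.448 F [ 0.6  0.5 -1.5]
remaining mm [ 15.   27.9 -44.1] rv [ 0.008  0.002 -0.   ]
[0.3, -7.9, -7.0, 14.7, 0.008, 0.002, -0.0]
[0.3, -8.0, -6.9, 14.7, 0.0, -0.0, 0.0]
[0.3, -8.0, -6.9, 14.7, -0.0, 0.0, 0.0]
```

Emit:
play_rows(increments=[[0.3,-12,-11,2,0.008,0.002,0],[0.3,-8,-7,6,0,0,0],[0.3,-4,-3,10,0,0,0],[0.3,0,0,10,0,0,0],[0.3,0,0,10,0,0,0],[0.3,0,0,4,0,0,0],[0.3,0,0,0,0,0,0],[0.3,0,0,0,0,0,0]])

```text
clock: 16.25
tool_pos: [0.5579, 0.1883, 0.1066]
eef_rot: [0.781, -0.625, -0.001, 0.003]
contact_force: [1.1, -0.2, -1.3]
opening: 0.444
```

```bash
python3 -c "
from h import *
plan([.5591,.1892,.036],hand=.3,step=20)
"
```

```text
t 16.25 p [0.5579 0.1883 0.1066] yaw -77.38 open 0.444 F [ 1.1 -0.2 -1.3]
remaining mm [  1.2   0.9 -70.6] rv [ 0.005 -0.002 -0.001]
[0.3, -0.2, -0.4, 17.6, 0.005, -0.002, -0.001]
[0.3, -0.2, -0.3, 17.6, -0.0, 0.0, 0.0]
[0.3, -0.2, -0.3, 17.6, 0.0, -0.0, 0.0]
[0.3, -0.2, -0.3, 17.6, -0.0, 0.0, 0.0]
```

Emit:
play_rows(increments=[[0.3,-1,-1,14,0.005,-0.002,0],[0.3,0,0,14,0,0,0],[0.3,0,0,14,0,0,0],[0.3,0,0,10,0,0,0],[0.3,0,0,7,0,0,0],[0.3,0,0,4,0,0,0],[0.3,0,0,0,0,0,0],[0.3,0,0,0,0,0,0]])

```text
clock: 17.25
tool_pos: [0.5589, 0.1899, 0.0391]
eef_rot: [0.781, -0.625, 0.0, -0.0]
contact_force: [0.3, -0.3, -1.7]
opening: 0.452
```

```bash
python3 -c "
from h import *
plan([.5591,.1892,.036],hand=.3,step=20)
"
```

```text
t 17.25 p [0.5589 0.1899 0.0391] yaw -77.36 open 0.452 F [ 0.3 -0.3 -1.7]
remaining mm [ 0.2 -0.7 -3.1] rv [-0.001 -0.    -0.001]
[0.3, 0.8, -0.0, 3.1, -0.001, -0.0, -0.001]
```

Emit:
play_rows(increments=[[0.3,0,0,2,0,0,0],[0.3,0,0,1,0,0,0],[0.3,0,0,0.3,0,0,0],[0.3,0,0,0,0,0,0],[0.5,0,0,0,0,0,0],[0.6,0,0,0,0,0,0],[0.8,0,0,0,0,0,0],[1,0,0,0,0,0,0]])

```text
clock: 18.25
tool_pos: [0.56, 0.1903, 0.037]
eef_rot: [0.781, -0.625, 0.001, -0.002]
contact_force: [-0.6, 0.5, -0.4]
opening: 0.807
```

Emit:
play_rows(increments=[[1,0,0,-5,0,0,0],[1,0,0,-12,0,0,0],[1,0,0,-20,0,0,0],[1,0,0,-25,0,0,0],[1,0,0,-25,0,0,0],[1,0,0,-20,0,0,0],[1,0,0,-6,0,0,0],[1,0,0,0,0,0,0]])

```text
clock: 19.25
tool_pos: [0.56, 0.1902, 0.1581]
eef_rot: [0.781, -0.625, 0.002, -0.003]
contact_force: [0.5, -0.2, -0.9]
opening: 1.002
```

```bash
python3 -c "
from h import *
plan([.519,-.2157,.16],hand=1,step=50)
import cv2
c=r.snapshot('scene')[90:340,130:430,::-1];cv2.imwrite('pics/b2.png',cv2.resize(c,None,fx=2.5,fy=2.4))
"
```

```text
t 19.25 p [0.56   0.1902 0.1581] yaw -77.38 open 1.002 F [ 0.5 -0.2 -0.9]
remaining mm [ -41.  -405.9    1.9] rv [-0.007  0.001 -0.001]
[1, 43.0, 14.3, -0.4, -0.007, 0.001, -0.001]
[1, 43.0, 14.4, -0.2, 0.0, 0.0, 0.0]
[1, 43.0, 14.4, -0.2, 0.0, -0.0, 0.0]
[1, 43.0, 14.4, -0.2, -0.0, 0.0, 0.0]
[1, 43.0, 14.4, -0.2, 0.0, -0.0, 0.0]
[1, 43.0, 14.4, -0.2, -0.0, 0.0, 0.0]
[1, 43.0, 14.4, -0.2, 0.0, -0.0, 0.0]
[1, 43.0, 14.4, -0.2, -0.0, 0.0, 0.0]
[1, 43.0, 14.4, -0.2, 0.0, -0.0, 0.0]
```

View pics/b2.png

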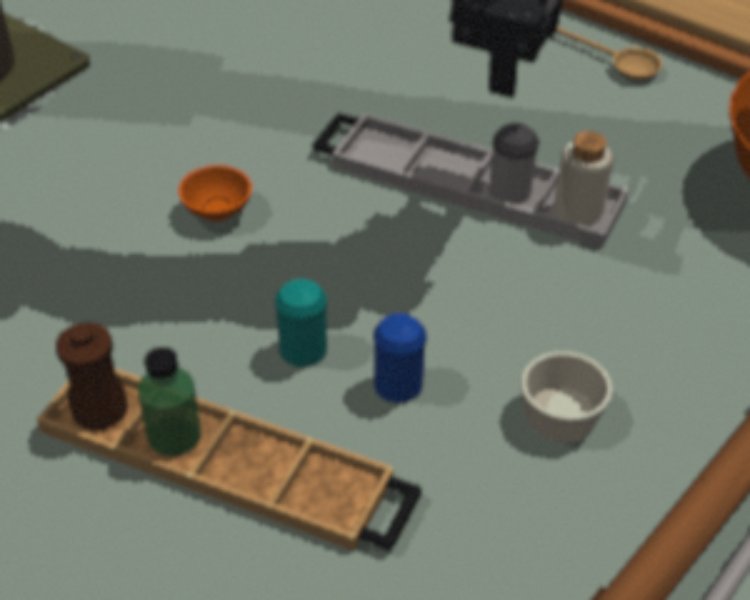

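Emit:
play_rows(increments=[[1,32,11,-1,-0.007,0,0],[1,50,17,0,0,0,0],[1,56,19,0,0,0,0],[1,56,19,0,0,0,0],[1,56,19,0,0,0,0],[1,56,19,0,0,0,0],[1,48,15,0,0,0,0],[1,20,5,0,0,0,0]])

```text
clock: 20.3
tool_pos: [0.5179, -0.2101, 0.15]
eef_rot: [0.783, -0.622, -0.006, 0.002]
contact_force: [-0.2, -0.2, 0.3]
opening: 0.997
```

```bash
python3 -c "
from h import *
plan([.519,-.2157,.16],hand=1,step=50)
"
```

```text
t 20.3 p [ 0.5179 -0.2101  0.15  ] yaw -76.97 open 0.997 F [-0.2 -0.2  0.3]
remaining mm [ 1.1 -5.6 10. ] rv [0.011 0.006 0.006]
[1, 5.6, 0.3, -10.1, 0.011, 0.006, 0.006]
```

Emit:
play_rows(increments=[[1,8,0,0,0.011,0.006,0.006],[1,0,0,12,0,0,0],[1,0,0,16,0,0,0],[1,0,0,18,0,0,0],[1,0,0,14,0,0,0],[1,0,0,8,0,0,0],[1,0,0,3,0,0,0],[1,0,0,0,0,0,0]])

```text
clock: 21.3
tool_pos: [0.519, -0.2117, 0.071]
eef_rot: [0.783, -0.622, -0.003, -0.001]
contact_force: [0.2, -1.6, 0.5]
opening: 1.0
```

```bash
python3 -c "
from h import *
plan([.519,-.2157,.046],hand=1,step=50)
"
```

```text
t 21.3 p [ 0.519  -0.2117  0.071 ] yaw -76.95 open 1.0 F [ 0.2 -1.6  0.5]
remaining mm [  0.  -4. -25.] rv [0.003 0.006 0.006]
[1, 4.1, 0.8, 25.0, 0.003, 0.006, 0.006]
```

Emit:
play_rows(increments=[[1,4,1,6,0.003,0.006,0.006],[1,1,0,8,0,0,0],[1,0,0,6,0,0,0],[1,0,0,3,0,0,0],[1,0,0,0,0,0,0],[0.8,0,0,0,0,0,0],[0.7,0,0,0,0,0,0],[0.7,0,0,0,0,0,0]])

```text
clock: 22.3
tool_pos: [0.52, -0.2178, 0.0476]
eef_rot: [0.781, -0.625, 0.002, -0.001]
contact_force: [-0.5, 0.5, -0.9]
opening: 0.705
```

```bash
python3 -c "
from h import *
plan([.519,-.2157,.046],hand=1,step=50)
"
```

```text
t 22.3 p [ 0.52   -0.2178  0.0476] yaw -77.36 open 0.705 F [-0.5  0.5 -0.9]
remaining mm [-1.   2.1 -1.6] rv [-0.003 -0.002 -0.001]
[1, -2.3, 0.5, 1.6, -0.003, -0.002, -0.001]
```

Emit:
play_rows(increments=[[0.7,-2,0,2,0,0,0],[0.6,0,0,0,0,0,0],[0.5,0,0,0,0,0,0],[0.3,0,0,0,0,0,0],[0.3,0,0,0,0,0,0],[0.3,0,0,0,0,0,0],[0.3,0,0,0,0,0,0],[0.3,0,0,0,0,0,0]])

```text
clock: 23.3
tool_pos: [0.5195, -0.2152, 0.0456]
eef_rot: [0.781, -0.625, 0.001, -0.001]
contact_force: [-1.0, -0.3, -0.6]
opening: 0.469
```

```bash
python3 -c "
from h import *
plan([.519,-.2157,.046],hand=1,step=50)
"
```

```text
t 23.3 p [ 0.5195 -0.2152  0.0456] yaw -77.34 open 0.469 F [-1.  -0.3 -0.6]
remaining mm [-0.5 -0.5  0.4] rv [-0.003 -0.001 -0.001]
[1, 0.3, 0.6, -0.4, -0.003, -0.001, -0.001]
```

Emit:
play_rows(increments=[[0.3,0,0,-8,0,0,0],[0.3,0,0,-15,0,0,0],[0.3,0,0,-20,0,0,0],[0.3,0,0,-25,0,0,0],[0.3,0,0,-25,0,0,0],[0.3,0,0,-18,0,0,0],[0.3,0,0,-6,0,0,0],[0.3,0,0,0,0,0,0]])

```text
clock: 24.3
tool_pos: [0.5187, -0.2162, 0.1714]
eef_rot: [0.78, -0.625, 0.003, -0.001]
contact_force: [0.2, 0.1, -1.8]
opening: 0.469
```

Emit:
play_rows(increments=[[0.3,-20,-3,0,0,0,0],[0.3,-35,-5,0,0,0,0],[0.3,-48,-6,0,0,0,0],[0.3,-52,-6,0,0,0,0],[0.3,-52,-6,0,0,0,0],[0.3,-52,-6,0,0,0,0],[0.3,-48,-6,0,0,0,0],[0.3,-35,-5,0,0,0,0]])

```text
clock: 25.3
tool_pos: [0.4779, 0.1451, 0.1652]
eef_rot: [0.781, -0.624, -0.003, 0.002]
contact_force: [0.3, 0.2, -2.3]
opening: 0.464
```

```bash
python3 -c "
from h import *
plan([.4947,.1751,.115],hand=.3,step=20)
"
```

```text
t 25.3 p [0.4779 0.1451 0.1652] yaw -77.28 open 0.464 F [ 0.3  0.2 -2.3]
remaining mm [ 16.8  30.  -50.2] rv [0.006 0.002 0.   ]
[0.3, -6.4, -5.8, 12.5, 0.006, 0.002, 0.0]
[0.3, -6.4, -5.8, 12.6, -0.0, -0.0, 0.0]
[0.3, -6.4, -5.8, 12.6, 0.0, 0.0, 0.0]
[0.3, -6.4, -5.8, 12.6, 0.0, 0.0, 0.0]
```

Emit:
play_rows(increments=[[0.3,-13,-12,2,0.006,0.002,0],[0.3,-9,-8,6,0,0,0],[0.3,-4,-3,12,0,0,0],[0.3,0,0,12,0,0,0],[0.3,0,0,10,0,0,0],[0.3,0,0,4,0,0,0],[0.3,0,0,0,0,0,0],[0.3,0,0,0,0,0,0]])

```text
clock: 26.3
tool_pos: [0.4929, 0.1751, 0.1137]
eef_rot: [0.781, -0.625, -0.001, 0.003]
contact_force: [-0.1, -0.7, -1.8]
opening: 0.468
```

```bash
python3 -c "
from h import *
plan([.4947,.1751,.0435],hand=.3,step=20)
"
```

```text
t 26.3 p [0.4929 0.1751 0.1137] yaw -77.32 open 0.468 F [-0.1 -0.7 -1.8]
remaining mm [  1.8   0.  -70.2] rv [ 0.006 -0.002 -0.   ]
[0.3, 0.0, -0.5, 17.6, 0.006, -0.002, -0.0]
[0.3, 0.1, -0.4, 17.6, 0.0, -0.0, 0.0]
[0.3, 0.1, -0.4, 17.6, 0.0, 0.0, 0.0]
[0.3, 0.1, -0.4, 17.6, 0.0, 0.0, 0.0]
```

Emit:
play_rows(increments=[[0.3,0,-1,14,0.005,-0.002,0],[0.3,0,-1,14,0,0,0],[0.3,0,0,14,0,0,0],[0.3,0,0,10,0,0,0],[0.3,0,0,7,0,0,0],[0.3,0,0,4,0,0,0],[0.3,0,0,0,0,0,0],[0.3,0,0,0,0,0,0]])

```text
clock: 27.3
tool_pos: [0.4964, 0.1761, 0.0488]
eef_rot: [0.781, -0.625, 0.001, -0.001]
contact_force: [0.5, -0.1, -1.3]
opening: 0.473
```

```bash
python3 -c "
from h import *
plan([.4947,.1751,.0435],hand=.3,step=20)
"
```

```text
t 27.3 p [0.4964 0.1761 0.0488] yaw -77.33 open 0.473 F [ 0.5 -0.1 -1.3]
remaining mm [-1.7 -1.  -5.3] rv [-0.003  0.    -0.   ]
[0.3, 0.6, 1.9, 5.3, -0.003, 0.0, -0.0]
```

Emit:
play_rows(increments=[[0.3,1,1,3,0,0,0],[0.3,0,0,2,0,0,0],[0.3,0,0,0.7,0,0,0],[0.3,0,0,0,0,0,0],[0.5,0,0,0,0,0,0],[0.6,0,0,0,0,0,0],[0.8,0,0,0,0,0,0],[1,0,0,0,0,0,0]])

```text
clock: 28.3
tool_pos: [0.4966, 0.1751, 0.0439]
eef_rot: [0.781, -0.625, 0.001, -0.002]
contact_force: [0.3, 0.2, -0.8]
opening: 0.803
```

Emit:
play_rows(increments=[[1,0,0,-5,0,0,0],[1,0,0,-12,0,0,0],[1,0,0,-20,0,0,0],[1,0,0,-25,0,0,0],[1,0,0,-25,0,0,0],[1,0,0,-20,0,0,0],[1,0,0,-6,0,0,0],[1,0,0,0,0,0,0]])

```text
clock: 29.3
tool_pos: [0.4961, 0.1748, 0.1648]
eef_rot: [0.781, -0.625, 0.002, -0.004]
contact_force: [0.0, 0.1, 0.3]
opening: 0.996
```

```bash
python3 -c "
from h import *
plan([.4535,-.2312,.16],hand=1,step=50)
import cv2
c=r.snapshot('scene')[90:340,130:430,::-1];cv2.imwrite('pics/b3.png',cv2.resize(c,None,fx=2.5,fy=2.4))
"
```

```text
t 29.3 p [0.4961 0.1748 0.1648] yaw -77.35 open 0.996 F [0.  0.1 0.3]
remaining mm [ -42.6 -406.    -4.8] rv [-0.008  0.001 -0.001]
[1, 43.0, 14.5, 0.4, -0.008, 0.001, -0.001]
[1, 43.0, 14.5, 0.5, 0.0, -0.0, 0.0]
[1, 43.0, 14.5, 0.5, -0.0, 0.0, 0.0]
[1, 43.0, 14.5, 0.5, 0.0, -0.0, 0.0]
[1, 43.0, 14.5, 0.5, -0.0, 0.0, 0.0]
[1, 43.0, 14.5, 0.5, 0.0, -0.0, 0.0]
[1, 43.0, 14.5, 0.5, -0.0, 0.0, 0.0]
[1, 43.0, 14.5, 0.5, 0.0, -0.0, 0.0]
[1, 43.0, 14.5, 0.5, -0.0, 0.0, 0.0]
```

View pics/b3.png

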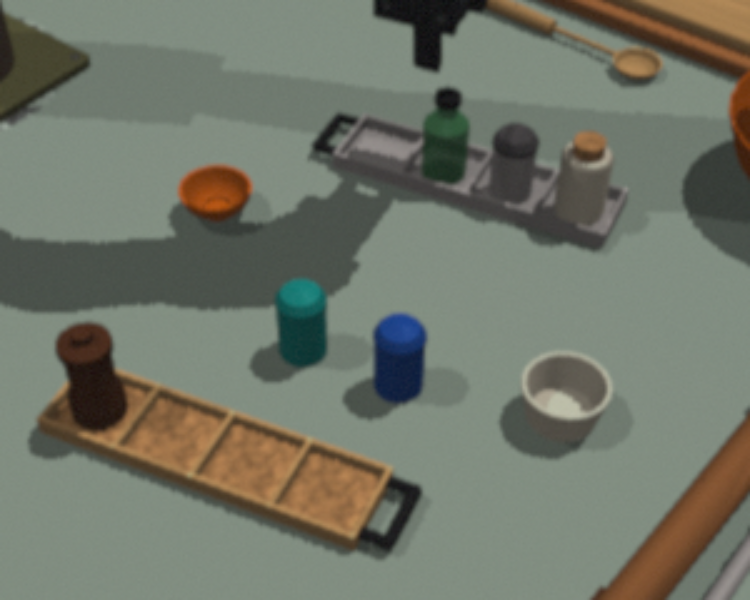

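Emit:
play_rows(increments=[[1,32,11,-1,-0.008,0,0],[1,50,17,0,0,0,0],[1,56,19,0,0,0,0],[1,56,19,0,0,0,0],[1,56,19,0,0,0,0],[1,56,19,0,0,0,0],[1,48,15,0,0,0,0],[1,20,5,0,0,0,0]])

```text
clock: 30.35
tool_pos: [0.4553, -0.2257, 0.1573]
eef_rot: [0.783, -0.622, -0.005, 0.001]
contact_force: [0.3, 0.2, -0.9]
opening: 1.0
```

```bash
python3 -c "
from h import *
plan([.4535,-.2312,.16],hand=1,step=50)
"
```

```text
t 30.35 p [ 0.4553 -0.2257  0.1573] yaw -76.93 open 1.0 F [ 0.3  0.2 -0.9]
remaining mm [-1.8 -5.5  2.7] rv [0.009 0.006 0.007]
[1, 4.9, 3.0, -2.7, 0.009, 0.006, 0.007]
```

Emit:
play_rows(increments=[[1,8,3,0,0.009,0.006,0.007],[1,0,0,14,0,0,0],[1,0,0,18,0,0,0],[1,0,0,20,0,0,0],[1,0,0,16,0,0,0],[1,0,0,8,0,0,0],[1,0,0,3,0,0,0],[1,0,0,0,0,0,0]])

```text
clock: 31.35
tool_pos: [0.4531, -0.2249, 0.0703]
eef_rot: [0.784, -0.621, -0.005, -0.002]
contact_force: [-0.4, -1.0, 0.1]
opening: 1.002
```

```bash
python3 -c "
from h import *
plan([.4535,-.2312,.046],hand=1,step=50)
"
```

```text
t 31.35 p [ 0.4531 -0.2249  0.0703] yaw -76.77 open 1.002 F [-0.4 -1.   0.1]
remaining mm [  0.4  -6.3 -24.3] rv [0.003 0.009 0.009]
[1, 6.5, 1.0, 24.3, 0.003, 0.009, 0.009]
```

Emit:
play_rows(increments=[[1,5,1,6,0.003,0.009,0.009],[1,1,0,8,0,0,0],[1,0,0,6,0,0,0],[1,0,0,3,0,0,0],[1,0,0,0,0,0,0],[0.8,0,0,0,0,0,0],[0.7,0,0,0,0,0,0],[0.7,0,0,0,0,0,0]])

```text
clock: 32.35
tool_pos: [0.4543, -0.2319, 0.0468]
eef_rot: [0.781, -0.625, 0.001, -0.0]
contact_force: [1.0, 0.8, -0.5]
opening: 0.707
```

```bash
python3 -c "
from h import *
plan([.4535,-.2312,.046],hand=1,step=50)
"
```

```text
t 32.35 p [ 0.4543 -0.2319  0.0468] yaw -77.36 open 0.707 F [ 1.   0.8 -0.5]
remaining mm [-0.8  0.7 -0.8] rv [-0.002 -0.002 -0.001]
[1, -0.9, 0.7, 0.8, -0.002, -0.002, -0.001]
```

Emit:
play_rows(increments=[[0.7,0,1,1,0,0,0],[0.6,0,0,0,0,0,0],[0.5,0,0,0,0,0,0],[0.2,0,0,0,0,0,0],[0.2,0,0,0,0,0,0],[0.2,0,0,0,0,0,0],[0.2,0,0,0,0,0,0],[0.2,0,0,0,0,0,0]])

```text
clock: 33.35
tool_pos: [0.4533, -0.232, 0.0459]
eef_rot: [0.781, -0.625, 0.001, -0.0]
contact_force: [0.2, 0.3, -0.7]
opening: 0.459
```

```bash
python3 -c "
from h import *
plan([.4535,-.2312,.046],hand=1,step=50)
"
```

```text
t 33.35 p [ 0.4533 -0.232   0.0459] yaw -77.35 open 0.459 F [ 0.2  0.3 -0.7]
remaining mm [0.2 0.8 0.1] rv [-0.002 -0.002 -0.001]
[1, -0.8, -0.3, -0.1, -0.002, -0.002, -0.001]
```

Emit:
play_rows(increments=[[0.5,0,0,0,0,0,0],[0.6,0,0,0,0,0,0],[0.6,0,0,0,0,0,0],[0.6,0,0,2,0,0,0],[0.6,0,0,1,0,0,0],[0.6,0,0,0,0,0,0],[0.6,0,0,0,0,0,0],[0.6,0,0,0,0,0,0]])

```text
clock: 34.35
tool_pos: [0.4534, -0.2322, 0.0426]
eef_rot: [0.781, -0.625, 0.001, -0.0]
contact_force: [0.5, 0.7, 0.4]
opening: 0.598
```

```bash
python3 -c "
from h import *
plan([.4535,-.2312,.043],hand=1,step=50)
import cv2
c=r.snapshot('scene')[200:320,120:280,::-1];cv2.imwrite('pics/b4.png',cv2.resize(c,None,fx=4.5,fy=4.5))
"
```

```text
t 34.35 p [ 0.4534 -0.2322  0.0426] yaw -77.36 open 0.598 F [0.5 0.7 0.4]
remaining mm [0.1 1.  0.4] rv [-0.002 -0.002 -0.001]
[1, -0.9, -0.3, -0.4, -0.002, -0.002, -0.001]
```

View pics/b4.png

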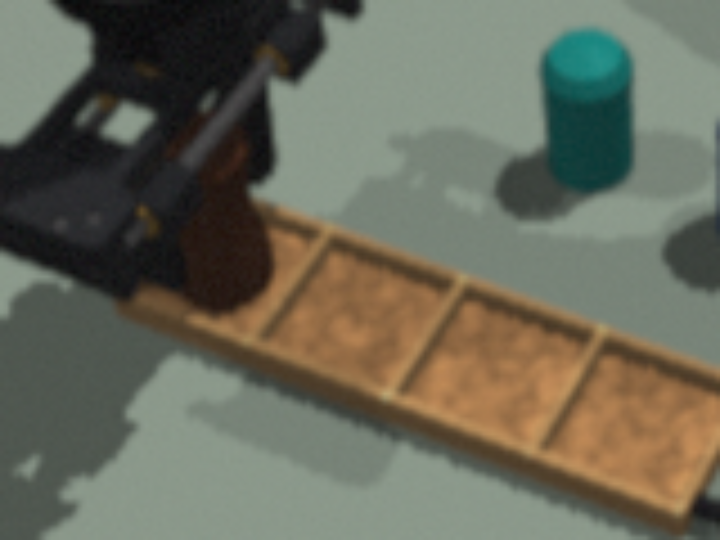

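Emit:
play_rows(increments=[[0.5,0,0,0,0,0,0],[0.45,0,0,0,0,0,0],[0.4,0,0,0,0,0,0],[0.2,0,0,0,0,0,0],[0.2,0,0,0,0,0,0],[0.2,0,0,0,0,0,0],[0.2,0,0,0,0,0,0],[0.2,0,0,0,0,0,0]])

```text
clock: 35.4
tool_pos: [0.4534, -0.232, 0.0427]
eef_rot: [0.781, -0.625, 0.001, -0.0]
contact_force: [0.3, 0.2, -0.2]
opening: 0.458
```

Emit:
play_rows(increments=[[0.2,0,0,-4,0,0,0],[0.2,0,0,-6,0,0,0],[0.2,0,0,-8,0,0,0],[0.2,0,0,-8,0,0,0],[0.2,0,0,-6,0,0,0],[0.2,0,0,-2,0,0,0],[0.2,0,0,0,0,0,0],[0.2,0,0,0,0,0,0]])

```text
clock: 36.4
tool_pos: [0.4531, -0.2321, 0.0793]
eef_rot: [0.781, -0.625, 0.001, -0.0]
contact_force: [0.2, -0.5, -1.8]
opening: 0.452
```

```bash
python3 -c "
from h import *
plan([.4535,-.2312,.155],hand=.2,step=50)
import cv2
c=r.snapshot('scene')[190:310,120:280,::-1];cv2.imwrite('pics/b5.png',cv2.convertScaleAbs(cv2.resize(c,None,fx=4.5,fy=4.5),alpha=1.7))
"
```

```text
t 36.4 p [ 0.4531 -0.2321  0.0793] yaw -77.36 open 0.452 F [ 0.2 -0.5 -1.8]
remaining mm [ 0.4  0.9 75.7] rv [-0.002 -0.002 -0.001]
[0.2, -0.3, -0.4, -37.8, -0.002, -0.002, -0.001]
[0.2, -0.4, -0.3, -37.8, 0.0, 0.0, -0.0]
```

View pics/b5.png

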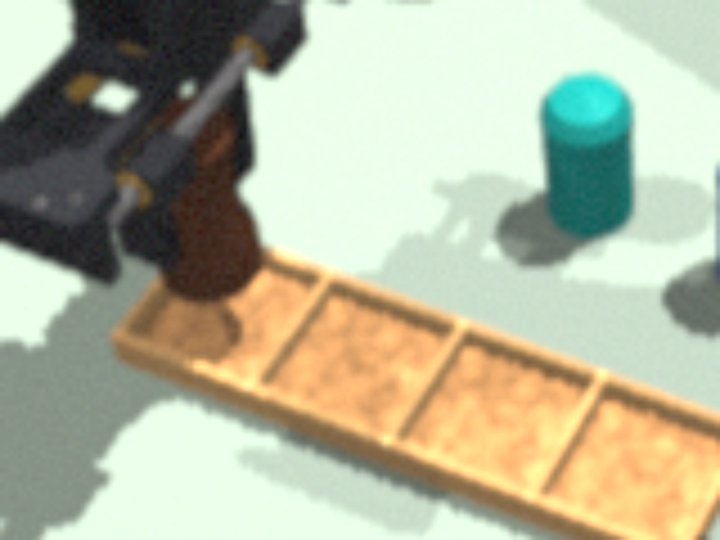

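Emit:
play_rows(increments=[[0.2,0,0,-6,0,0,0],[0.2,0,0,-12,0,0,0],[0.2,0,0,-16,0,0,0],[0.2,0,0,-16,0,0,0],[0.2,0,0,-12,0,0,0],[0.2,0,0,-6,0,0,0],[0.2,0,0,0,0,0,0],[0.2,0,0,0,0,0,0]])

```text
clock: 37.45
tool_pos: [0.4523, -0.2319, 0.1517]
eef_rot: [0.781, -0.625, 0.001, -0.0]
contact_force: [-0.2, -0.3, -2.0]
opening: 0.45
```

Emit:
play_rows(increments=[[0.2,-8,-1,0,0,0,0],[0.2,-18,-2,0,0,0,0],[0.2,-28,-4,0,0,0,0],[0.2,-34,-4,0,0,0,0],[0.2,-34,-4,0,0,0,0],[0.2,-34,-4,0,0,0,0],[0.2,-34,-4,0,0,0,0],[0.2,-34,-4,0,0,0,0]])

```text
clock: 38.45
tool_pos: [0.4256, 0.0062, 0.1499]
eef_rot: [0.781, -0.624, -0.001, -0.0]
contact_force: [0.4, 0.7, -1.3]
opening: 0.454
```

```bash
python3 -c "
from h import *
plan([.4302,.1611,.15],hand=.2,step=30)
import cv2
c=r.snapshot('scene')[:,:,::-1];cv2.imwrite('pics/b6.png',c)
"
```

```text
t 38.45 p [0.4256 0.0062 0.1499] yaw -77.23 open 0.454 F [ 0.4  0.7 -1.3]
remaining mm [4.600e+00 1.549e+02 1.000e-01] rv [0.001 0.002 0.001]
[0.2, -25.0, -6.5, 0.0, 0.001, 0.002, 0.001]
[0.2, -25.0, -6.4, -0.0, 0.0, -0.0, 0.0]
[0.2, -25.0, -6.4, -0.0, 0.0, 0.0, 0.0]
[0.2, -25.0, -6.4, -0.0, 0.0, -0.0, 0.0]
[0.2, -25.0, -6.4, -0.0, -0.0, -0.0, 0.0]
[0.2, -25.0, -6.4, -0.0, -0.0, 0.0, 0.0]
```

View pics/b6.png

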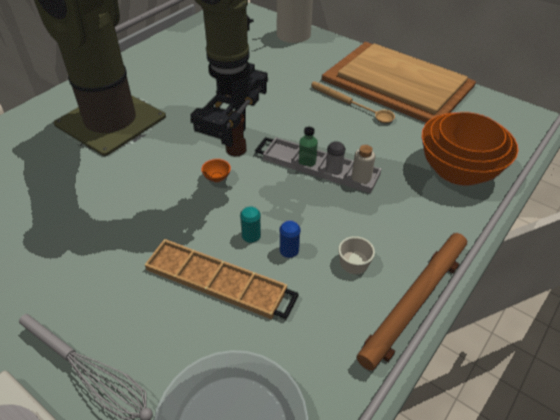

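Mill hangs upright near (236,140); wooden rack empty; cruet, shaker and crock stand in the steel rack. Continuing.

Emit:
play_rows(increments=[[0.2,-30,-8,0,0,0,0],[0.2,-30,-8,0,0,0,0],[0.2,-28,-8,0,0,0,0],[0.2,-24,-6,0,0,0,0],[0.2,-16,-4,0,0,0,0],[0.2,-8,-2,0,0,0,0],[0.2,0,0,0,0,0,0],[0.2,0,0,0,0,0,0]])

```text
clock: 39.5
tool_pos: [0.4212, 0.1636, 0.1498]
eef_rot: [0.788, -0.616, -0.005, 0.0]
contact_force: [0.5, -0.3, -1.6]
opening: 0.458
```

```bash
python3 -c "
from h import *
plan([.4302,.1611,.0405],hand=.2,step=30)
"
```

```text
t 39.5 p [0.4212 0.1636 0.1498] yaw -76.09 open 0.458 F [ 0.5 -0.3 -1.6]
remaining mm [   9.    -2.5 -109.3] rv [0.007 0.008 0.021]
[0.2, 1.4, -2.2, 27.3, 0.007, 0.008, 0.021]
[0.2, 1.1, -2.0, 27.3, 0.0, -0.0, 0.0]
[0.2, 1.1, -2.0, 27.3, -0.0, -0.0, 0.0]
[0.2, 1.1, -2.0, 27.3, 0.0, -0.0, 0.0]
```

Emit:
play_rows(increments=[[0.2,3,-5,0,0.007,0.008,0.021],[0.2,2,-4,4,0,0,0],[0.2,0,0,8,0,0,0],[0.2,0,0,10,0,0,0],[0.2,0,0,8,0,0,0],[0.2,0,0,4,0,0,0],[0.2,0,0,0,0,0,0],[0.2,0,0,0,0,0,0]])

```text
clock: 40.5
tool_pos: [0.4318, 0.1583, 0.1127]
eef_rot: [0.779, -0.627, 0.0, 0.001]
contact_force: [-0.1, 0.2, -1.4]
opening: 0.455
```

```bash
python3 -c "
from h import *
plan([.4302,.1611,.0405],hand=.2,step=30)
print(r.get_state()['q'].round(2))
import cv2
c=r.snapshot('scene')[90:210,200:360,::-1];cv2.imwrite('pics/b7.png',cv2.convertScaleAbs(cv2.resize(c,None,fx=4.5,fy=4.5),alpha=1.5))
"
```

```text
t 40.5 p [0.4318 0.1583 0.1127] yaw -77.58 open 0.455 F [-0.1  0.2 -1.4]
remaining mm [ -1.6   2.8 -72.2] rv [ 0.001 -0.001 -0.005]
[0.2, -1.0, 0.3, 24.1, 0.001, -0.001, -0.005]
[0.2, -1.0, 0.3, 24.1, 0.0, 0.0, 0.0]
[0.2, -1.0, 0.3, 24.1, -0.0, -0.0, 0.0]
[-0.47  0.72  0.03  2.17 -0.07  0.26 -1.74]
```

View pics/b7.png

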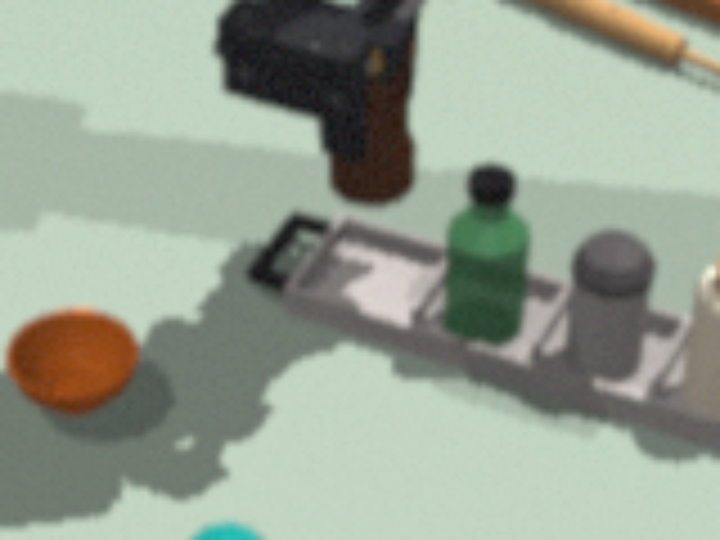

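Emit:
play_rows(increments=[[0.2,-2,0,14,0.001,0,-0.005],[0.2,-1,1,14,0,0,0],[0.2,0,0,14,0,0,0],[0.2,0,0,10,0,0,0],[0.2,0,0,6,0,0,0],[0.2,0,0,3,0,0,0],[0.2,0,0,0,0,0,0],[0.2,0,0,0,0,0,0]])

```text
clock: 41.55
tool_pos: [0.4323, 0.1618, 0.0509]
eef_rot: [0.781, -0.625, 0.002, -0.002]
contact_force: [0.4, -0.3, -2.3]
opening: 0.456
```

```bash
python3 -c "
from h import *
plan([.4302,.1611,.040],hand=.2,step=30)
"
```

```text
t 41.55 p [0.4323 0.1618 0.0509] yaw -77.31 open 0.456 F [ 0.4 -0.3 -2.3]
remaining mm [ -2.1  -0.7 -10.9] rv [-0.005 -0.    -0.   ]
[0.2, 0.2, 2.3, 10.9, -0.005, -0.0, -0.0]
```

Emit:
play_rows(increments=[[0.2,0,2,4,-0.005,0,0],[0.2,0,0,3,0,0,0],[0.2,0,0,1.5,0,0,0],[0.2,0,0,1,0,0,0],[0.2,0,0,0.5,0,0,0],[0.2,0,0,0,0,0,0],[0.2,0,0,0,0,0,0],[0.2,0,0,0,0,0,0]])

```text
clock: 42.55
tool_pos: [0.4307, 0.1615, 0.0407]
eef_rot: [0.781, -0.625, 0.0, -0.0]
contact_force: [0.4, -0.7, -1.5]
opening: 0.452
```

```bash
python3 -c "
from h import *
plan([.4302,.1611,.040],hand=.2,step=30)
import cv2
c=r.snapshot('scene')[90:210,200:360,::-1];cv2.imwrite('pics/b8.png',cv2.convertScaleAbs(cv2.resize(c,None,fx=4.5,fy=4.5),alpha=1.5))
"
```

```text
t 42.55 p [0.4307 0.1615 0.0407] yaw -77.3 open 0.452 F [ 0.4 -0.7 -1.5]
remaining mm [-0.5 -0.4 -0.7] rv [-0.001 -0.    -0.   ]
[0.2, 0.3, 0.5, 0.7, -0.001, -0.0, -0.0]
```

View pics/b8.png

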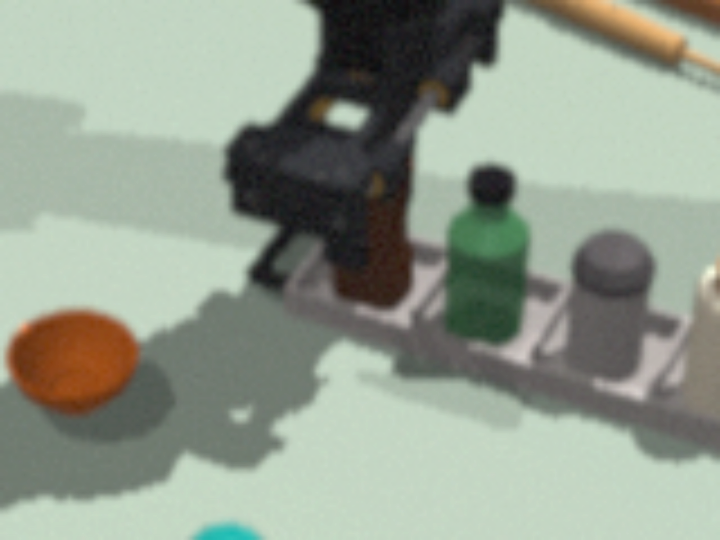

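Emit:
play_rows(increments=[[0.2,0,0,0.6,0,0,0],[0.2,0,0,0.4,0,0,0],[0.2,0,0,0,0,0,0],[0.5,0,0,0,0,0,0],[0.6,0,0,0,0,0,0],[0.8,0,0,0,0,0,0],[1,0,0,0,0,0,0],[1,0,0,0,0,0,0]])

```text
clock: 43.6
tool_pos: [0.431, 0.1616, 0.04]
eef_rot: [0.781, -0.625, 0.001, -0.001]
contact_force: [0.1, 0.3, -0.2]
opening: 0.915
```

Emit:
play_rows(increments=[[1,0,0,-5,0,0,0],[1,0,0,-12,0,0,0],[1,0,0,-20,0,0,0],[1,0,0,-25,0,0,0],[1,0,0,-25,0,0,0],[1,0,0,-20,0,0,0],[1,0,0,-6,0,0,0],[1,0,0,0,0,0,0]])

```text
clock: 44.6
tool_pos: [0.4304, 0.1613, 0.1606]
eef_rot: [0.781, -0.625, 0.001, -0.002]
contact_force: [-0.4, -0.1, -0.3]
opening: 1.003
```

Emit:
play_rows(increments=[[1,20,0,-5,0,0,0],[1,35,0,-5,0,0,0],[1,40,0,-5,0,0,0],[1,40,0,0,0,0,0],[1,35,0,0,0,0,0],[1,15,0,0,0,0,0],[1,0,0,0,0,0,0],[1,0,0,0,0,0,0]])

```text
clock: 45.6
tool_pos: [0.4691, -0.0233, 0.1701]
eef_rot: [0.782, -0.623, -0.003, 0.002]
contact_force: [-0.1, -0.8, -0.6]
opening: 1.0
```

```bash
python3 -c "
from h import *
import cv2
s=r.get_state();print(s['clock'],s['tool_pos'],s['contact_force'])
c=r.snapshot('scene')[90:220,200:400,::-1];cv2.imwrite('pics/c1.png',cv2.convertScaleAbs(cv2.resize(c,None,fx=3.8,fy=3.8),alpha=1.5))
c=r.snapshot('top')[:,:,::-1];cv2.imwrite('pics/c2.png',cv2.convertScaleAbs(cv2.resize(c[140:310,140:420],None,fx=2.8,fy=2.8),alpha=1.5))
"
```

```text
45.6 [ 0.46905154 -0.02326341  0.17006863] [-0.08495668 -0.75291364 -0.55478337]
```

View pics/c1.png

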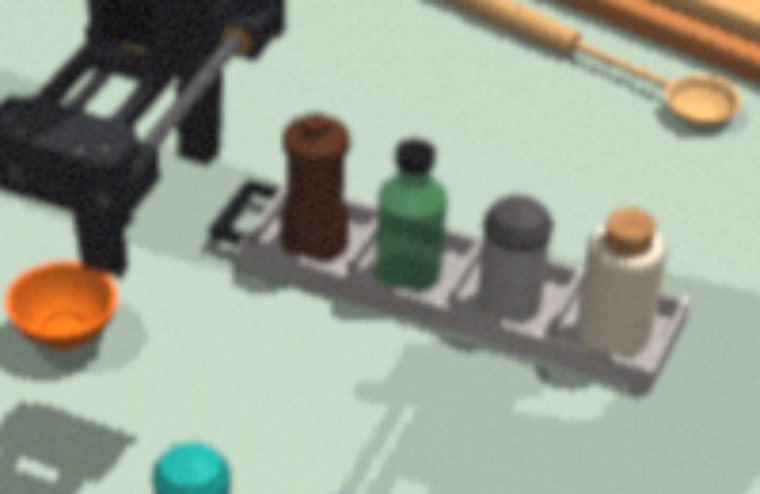

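View pics/c2.png

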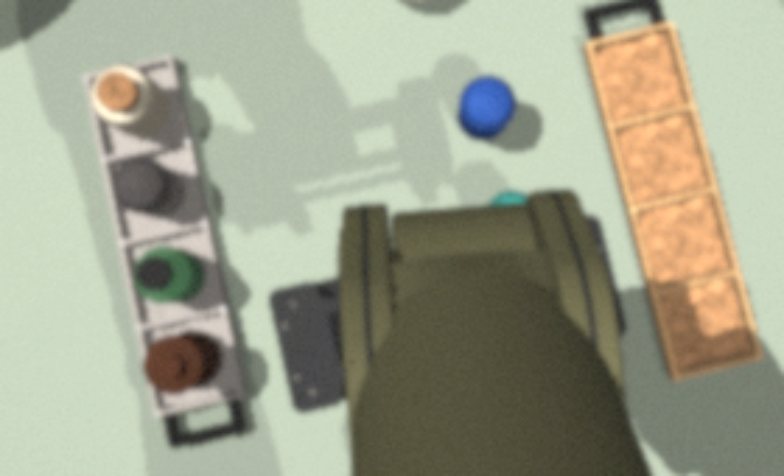

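All four stand upright in their pockets: from the steel handle (crop, bottom) mill (180,360), cruet (165,272), shaker (145,185) and crock (122,92). The gripper is clear of everything.

```bash
python3 -c "
from plant import r
print(r.finish_job())"
```

```text
the job is handed in; nothing more can be done
None
```

The job is done and handed in at about 46 s of the 112 s allowed. All four seasonings are in the steel rack in reverse order. Counted from the steel handle they stand mill, cruet, shaker, crock; in the wooden rack the count from the handle was crock, shaker, cruet, mill.

- **Final pictures:** the scene and top views both showed each piece upright in its own pocket, with the wooden rack empty. The gripper was open and clear of everything. The orange bowl and the blue shaker looked untouched; in the last views the turquoise one was mostly out of sight. None of the force readings I took was above about 3 N.
- **One disagreement:** the gripper closed on the mill at about 40 mm instead of the stated 36 mm waist. I opened, lowered 3 mm and gripped again, with the same reading, so the pads were probably bearing on the flare of the head. It hung upright and was set down without trouble.

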